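# Feed an empty can through the flap of the can-return box

## Task

An empty drinks can lies in the trough of the can-return box on the kitchen counter. With the fingertips, push the can along the trough so that it noses the flap open, follow it in until it drops down inside, then draw the fingers back out so that the flap swings shut by itself. Only slide the can: do not lift it, squeeze it or press hard on it, do not force the flap, and leave the mug, the standing can and the jar as they are.

Things in the scene. Friction and masses are not known exactly. Their poses are not given: they have to be found in the camera images.
- return_box: Can-return box: fixed light-grey sheet-metal box, 280 mm long, 150 wide, 220 tall, a steel feed trough jutting 190 mm from its front. Origin: on the counter (z = 0) under the front face of the flap opening, mid-width. x: level feed direction, from the trough's open end (x = -190 mm) through the opening (x = 0) into the box (to +280); y across, z up. It may be turned up to 0.5 rad either way.
- trough_end (a point): Middle of the floor's edge at the trough's open rear end, x = -190 mm in the box's frame. The trough floor is level, its top 90 mm above the counter. Two round rails, 10 mm thick, lie on it at y = +-28 mm and keep the can central with 1 to 2 mm of play; side lips at y = +-46 mm reach 109 mm above the counter. Sheet steel, on which the can slides easily.
- opening (a point): Middle of the trough floor at the front face of the opening (x = 0), 90 mm above the counter. The opening is 98 mm wide and reaches up to the flap's hinge rod, 188 mm above the counter. Above the rod the hood slopes back at 45 degrees to 220 mm above the counter (at x = 32 mm). Upright fingers would meet rod and hood; fingers leaning 20 to 45 degrees, tips forward, fit in under the rod.
- inner_edge (a point): Middle of the floor's inner edge, x = +58 mm, 90 mm above the counter. From it a chute falls at 42 degrees to the bottom of the box. The can tips over this edge and slides down by itself once its middle is past it: its rear end is then up to about 6 mm inside the opening (x = 0 to +6 mm). Pushing the rear end on to x = +15 mm makes sure; the fingertips behind it must follow that far.
- flap (a joint): Gravity flap in the opening: grey plastic plate 92 mm wide, 84 mm high, about 22 g, hung from a rod along its top edge, 188 mm above the counter, 4 mm inside the opening. In rad: 0 = shut (hanging), growing as its lower edge swings inwards, to at most 1.45. No spring or latch: under 1 N opens it and it falls shut by itself within a second. It rests on what lies under it; the can lifts it to about 1.2.
- flap_bottom (a point): Middle of the lower edge of the flap.
- can_center (a point): Centre of the empty drinks can lying in the trough: thin steel with a white band, 66 mm diameter, 115 mm long, 34 to 55 g. Its long axis lies along the trough (box x) and its centre 33 mm above the trough floor, 123 mm above the counter. Each end is a flat face 53 mm across, 57.5 mm from the centre. It starts with its leading end 10 to 45 mm short of the opening.
- mug: White mug, 82 mm diameter, 92 mm tall, handle on its own +y side, standing on the counter beside the box; leave it alone. Origin: centre of its underside, z axis up.
- full_can: Full drinks can of the same make, 66 mm diameter, 115 mm tall, standing upright on the counter; leave it alone. Origin: centre of its underside, z axis up.
- jar: Clear glass jar with a steel lid, 92 mm diameter, 115 mm tall, standing on the counter; leave it alone. Origin: centre of its underside, z axis up.
Not all that is in view belongs to the job. What is shaped like the part that bears can_center but brown or turquoise is not meant.

How it is judged:
By the outcome, as a careful person would: the job done as asked, in the order asked, and still so for the second after the job is handed in, with the robot touching nothing.
It also fails if it takes over 38 s, if anything falls off the work surface, if the arm or the gripper's body presses on something with over 40 N, if the wrist force passes 120 N, or if a joint passes its speed limit or range.

## Robot

A 6-joint arm with a two-finger parallel gripper is mounted at the origin on the work surface. World frame = base frame: x ahead of the robot, y to its left, z up, the work surface at z = 0. Lengths are in m, angles in rad, forces in N, time in s.
With the tool pointing down it reaches from about 0.275 to 0.75 m from the base axis. Payload 10.2 kg.
Tool frame: the origin (TCP) lies midway between the tips of the shut fingers; the grasp point (between the pads) lies ctrl.tcp_to_grasp behind it (ctrl.tcp_to_grasp is the distance from the TCP to the grasp point, in m); z points along the fingers, y is the line along which they close (so a half turn about z gives the same grasp; the last joint's range is limited). The gripper opens to 85 mm and grips with 20 to 120 N. Pads are 22 mm wide; open, the fingers measure 114 mm over their backs; the gripper's body (76 mm by 85 mm) begins 54 mm behind the grasp point. The pads swing forward as they close: fully open they stand 13 mm farther back than shut.
Start: joints at [-1.433, 0.313, 1.498, -0, 1.331, -0.223], TCP at [0.185, -0.491, 0.231] pointing down, gripper open.
Joint ranges: [-2.94, 2.94], [-0.97, 2.17], [0.19, 2.56], [-1.23, 4.37], [0.02, 3.11], [-2.88, 2.88]. Speed limits (rad/s): [2.39, 2.39, 3.01, 3.14, 3.14, 3.14].

## Interface

Orientations are given as a unit quaternion [x, y, z, w].
In Python, from station import ctrl gives the robot as it stands.
- The arm moves only by the shell command python3 -m pendant 'ROWS' [FORCE]. ROWS is JSON, a list of rows, each a list of 5 numbers: the shift along the tool's x, y, z in mm, then the turn about the tool's z in rad, then the opening, from 0 (shut) to 1 (fully open). In form: [[x, y, z, spin, hand], ...]. A call has 1 to 8 rows; each row shifts and turns the commanded pose from where the row before left it, along the tool's axes as they then stand; what a row does not reach is not made up. A row lasts 1/10 s, in which the tool goes at most 50 mm and 8.59 degrees, less where a joint would pass 70% of its speed; a pose out of reach is approached as far as the arm can. A call with a gripper value outside its range is refused whole. The fingers move at their own pace and stop on an object; FORCE is the grip in N (left out, the last holds). Time passes only in rows, so rows that do not move let the fingers close. It gives the time, the measured TCP pose, the force, the opening and the grip force at its end, in the units of the state.
- ctrl.state(): the state, without advancing time (a new reading comes with each control period).
- ctrl.snapshot(name): name is "scene" or "top"; returns (picture, depth): 480x640x3 uint8, red, green, blue; 480x640 float32, m along the optical axis (not along the pixel's ray), 0 where there is no reading.
- ctrl.get_calibration(name): a dict with "fovy" (degrees; the focal length in pixels is half the picture's height over the tangent of half this angle, whatever the lens; pixels are square), "cx", "cy" (the principal point, pixels), "k1" (the pictures are not rectified: a ray, as slopes to the right and down, at radius r is drawn at 1 + k1 r^2 times it, then the intrinsics apply), "view" (4x4, takes a point from world to camera coordinates). Camera axes: x right, y down, z forward; pixel columns grow to the right and rows downward; lengths in m; the calibration is good to about 2 mm. A picture is of the moment at which its call begins. get_calibration takes no time and is no camera call.
- ctrl.job_done(): hands the job in; it is judged then, once.
The state is a dict: "t": time; "joint_pos": joint angles; "joint_velocities": joint speeds; "tau": joint torques, N m; "eef_pos": TCP position; "tcp_rot": TCP orientation; "contact_force": force on the tool from outside, world axes, zero at the start; "torque": the same for the moment, N m; "grip_width": finger opening in m; "grasp_force": force on a finger pad.
Only numpy, scipy, OpenCV 4.12 (cv2) and the standard library are available. Lean on these libraries where they do the work, as an engineer would, in place of code of your own. Each camera call takes 0.05 s, during which the arm holds its last target. There are 200 camera calls.

## Working session

There is one attempt and no reset: what is moved stays moved. The work goes in short steps, Python scripts to look and compute and a shell command to move; the robot and the scene stay as the last step left them, time stands still between calls to the robot, and variables do not carry over. Pictures are saved under pics/ and viewed, at most 10 in all, crops included, and the job is handed in when it is done.

```bash
ls; mkdir -p pics; cat > h.py <<'E'
import numpy as np, cv2
from station import ctrl
def snap(n,f=None):
    p,d=ctrl.snapshot(n); np.savez('last_%s.npz'%n,p=p,d=d)
    if f: cv2.imwrite('pics/'+f,p[:,:,::-1])
    return p,d
def K(n):
    c=ctrl.get_calibration(n); f=240/np.tan(np.radians(c['fovy'])/2)
    return c,f,np.array(c['view'])
def rays(n,uv):
    c,f,V=K(n); uv=np.atleast_2d(uv).astype(float)
    q=(uv-[c['cx'],c['cy']])/f; s=q.copy()
    for _ in range(20): s=q/(1+c['k1']*(s**2).sum(1,keepdims=True))
    return s,V
def onplane(n,uv,z):
    s,V=rays(n,uv); R=V[:3,:3];o=-R.T@V[:3,3]
    d=np.c_[s,np.ones(len(s))]@R
    return o+d*((z-o[2])/d[:,2:3])
def cloud(n,d):
    v,u=np.nonzero(d>0); s,V=rays(n,np.c_[u,v]); z=d[v,u][:,None]
    P=np.c_[s*z,z]; R=V[:3,:3]
    out=np.full(d.shape+(3,),np.nan); out[v,u]=(P-V[:3,3])@R
    return out
def proj(n,X):
    c,f,V=K(n);X=np.atleast_2d(X);P=X@V[:3,:3].T+V[:3,3];s=P[:,:2]/P[:,2:]
    return s*(1+c['k1']*(s**2).sum(1,keepdims=True))*f+[c['cx'],c['cy']]
E
python3 - <<'E'
from h import *
for n in('scene','top'):
    snap(n,n+'0.png'); c=K(n)[0]; V=np.array(c['view']); print(n,c['fovy'],c['k1'],-V[:3,:3].T@V[:3,3])
print(ctrl.state(),ctrl.tcp_to_grasp)
E
```

```text
pics
scene 51.307779038809 -0.007859020369107558 [1.05399608 0.06240298 0.78394858]
top 47.996608254436126 -0.04332163011571686 [0.39199398 0.0164253  1.2203767 ]
{'t': 0.1, 'joint_pos': array([-1.43341244e+00,  3.13400745e-01,  1.49836324e+00, -2.63369508e-05,
        1.33098420e+00, -2.23391730e-01]), 'joint_velocities': array([-0.00031   , -0.00253976, -0.00206506,  0.00068641,  0.000931  ,
       -0.00038242]), 'tau': array([ 1.93631611e-03, -4.12902403e+01, -2.60144216e+01, -1.87308483e-04,
        3.03504872e-03, -4.42889203e-06]), 'eef_pos': array([ 0.18527941, -0.4909758 ,  0.23078807]), 'tcp_rot': array([ 9.83773463e-01,  1.79414158e-01,  1.20605449e-05, -5.77781535e-04]), 'contact_force': array([ 0.06134539, -0.4426362 ,  0.68826156]), 'torque': array([ 0.04958563, -0.01393973,  0.01164375]), 'grasp_force': 0.0, 'grip_width': 0.08554696807060502} 0.0187
```

View pics/scene0.png

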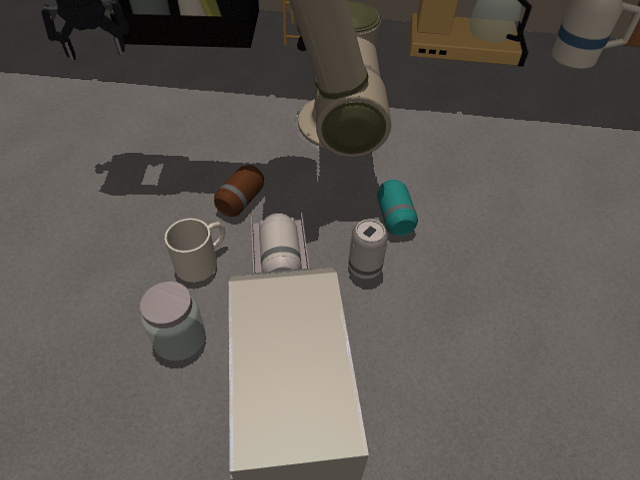

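View pics/top0.png

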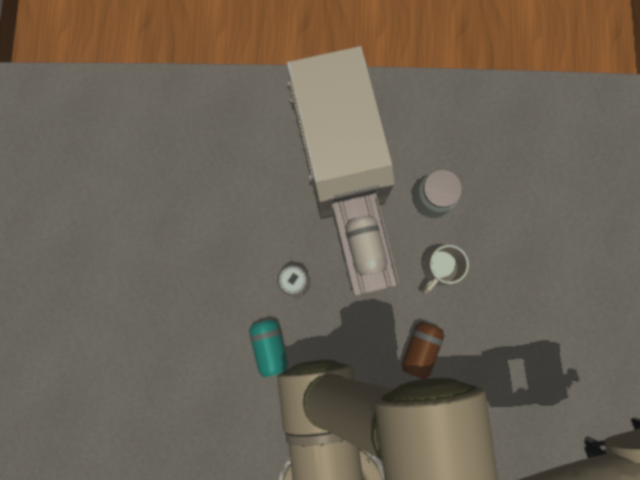

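The top view shows the white can in the trough at (366,247). Around it are brown (423,348) and turquoise (268,348) cans lying down, and a full can standing at (293,279). Only the one in the trough fits. Next I'll measure and check it in a crop.

```bash
cat > m.py <<'E'
from h import *
L=np.load('last_top.npz'); C=cloud('top',L['d']); S=np.load('last_scene.npz'); D=cloud('scene',S['d'])
for nm,A in(('top',C),('scene',D)):
    m=(abs(A[...,2]-.22)<.006)&(A[...,0]>.35)&(abs(A[...,1])<.4)
    n,l,st,_=cv2.connectedComponentsWithStats(m.astype(np.uint8)); k=1+st[1:,4].argmax()
    P=A[l==k]; r=cv2.minAreaRect((P[:,:2]*1000).astype(np.float32)); print(nm,st[k],np.median(P[:,2]),r)
    print(cv2.boxPoints(r).round(1).tolist())
# can: mask of points z .12-.16 near trough
for nm,A in(('top',C),('scene',D)):
    for lo,hi in((.13,.162),(.083,.113)):
        m=(A[...,2]>lo)&(A[...,2]<hi)
        uv=proj(nm,[0,0,0])
        m&=(A[...,0]>.3)&(A[...,0]<.62)&(A[...,1]<.06)&(A[...,1]>-.13)
        n,l,st,_=cv2.connectedComponentsWithStats(m.astype(np.uint8))
        for k in range(1,n):
            if st[k,4]>60:
                P=A[l==k]; r=cv2.minAreaRect((P[:,:2]*1000).astype(np.float32)); print(nm,lo,st[k],P[:,2].max().round(4),np.median(P[:,2]).round(4),r)
p=L['p'][180:310,300:480]; q=S['p'][190:300,200:400]
p=cv2.resize(p,None,fx=4,fy=4,interpolation=2)
cv2.imwrite('pics/crop0.png',p[:,:,::-1])
E
python3 m.py
```

```text
top [ 287   46  106  142 9802] 0.22143965803701313 ((771.0803833007812, -1.1832122802734375), (261.6200866699219, 151.2644805908203), 14.280938148498535)
[[625.7000122070312, 39.79999923706055], [663.0, -106.69999694824219], [916.5, -42.20000076293945], [879.2000122070312, 104.4000015258789]]
scene [  229   272   140   201 23423] 0.21963405530363592 ((773.4488525390625, 1.4507598876953125), (254.09552001953125, 150.67892456054688), 13.99418830871582)
[[632.0, 43.79999923706055], [668.4000244140625, -102.4000015258789], [914.9000244140625, -40.900001525878906], [878.5, 105.30000305175781]]
top 0.13 [ 346  216   41   60 1735] 0.162 0.1522 ((530.3121337890625, -61.227699279785156), (115.37461853027344, 65.75304412841797), 14.752801895141602)
top 0.083 [ 319  204   80   92 2216] 0.113 0.0926 ((532.636962890625, -46.760589599609375), (197.92288208007812, 122.64356994628906), 14.005698204040527)
scene 0.13 [ 259  214   42   58 2018] 0.1582 0.1502 ((530.5743408203125, -60.559539794921875), (115.26593017578125, 64.73768615722656), 14.329846382141113)
scene 0.083 [290 213  19  56 378] 0.1112 0.0901 ((492.4881591796875, -29.26266098022461), (128.219970703125, 20.81608772277832), 17.741846084594727)
scene 0.083 [251 217  12  56 414] 0.1116 0.0898 ((511.2232666015625, -105.16963195800781), (126.95600891113281, 19.64311981201172), 12.160087585449219)
```

View pics/crop0.png

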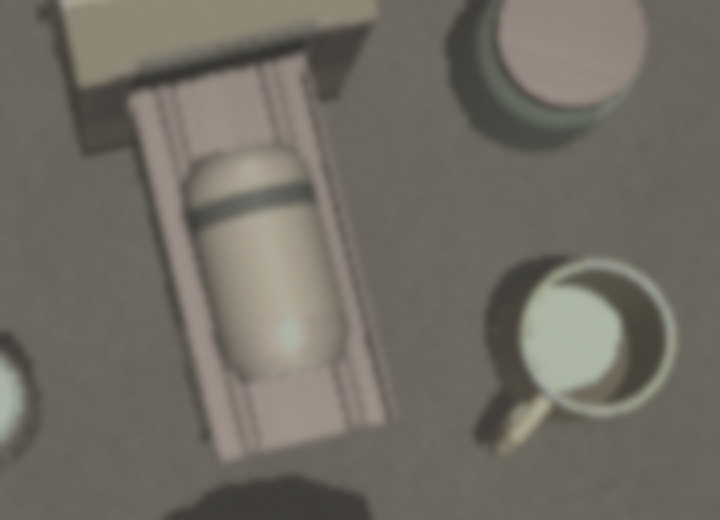

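The crop confirms it: the white can with the grey band lies in the trough between the rails. The brown and turquoise cans are decoys. Box yaw is about 0.246 rad, its origin about (0.6256, -0.0366), and the can is centred at about -98 mm along the box.

Rows can't tilt the tool directly, so I'll check how the pendant behaves, starting with the swing toward the trough and squaring up.

```bash
python3 -m pendant 2>&1 | head -20; python3 -m pendant '[[0,0,-40,0.115,0],[0,-20,-40,0,0]]'
python3 - <<'E'
from h import *
f=np.array([np.cos(.246),np.sin(.246)])
p=onplane('top',[[300+220/4,180+460/4],[300+385/4,180+422/4]],.105)[:,:2]
print(p, (p-[.6256,-.0366])@f)
print(ctrl.state()['tcp_rot'],ctrl.state()['joint_pos'])
E
```

```text
invalid input
t: 0.3
eef_pos: [0.1804, -0.472, 0.311]
tcp_rot: [0.993, 0.121, 0.0, -0.002]
contact_force: [0.5, 0.0, -0.0]
grip_width: 0.0595
grasp_force: 0.0
[[ 0.42915969 -0.04093922]
 [ 0.44985136 -0.12625472]] [-0.19158304 -0.19229088]
[ 9.92659861e-01  1.20929411e-01  4.40959760e-06 -1.57388611e-03] [-1.43808803e+00  2.25359759e-01  1.40540884e+00  4.50332927e-05
  1.51397152e+00 -1.09746853e-01]
```

```bash
python3 -m pendant '[[30,-35,-8,0,0],[30,-35,-8,0,0],[30,-35,-8,0,0],[30,-35,-8,0,0],[30,-35,-8,0,0],[30,-35,-8,0,0],[30,-35,0,0,0],[30,-35,0,0,0]]';python3 -m pendant '[[30,-35,0,0,0],[30,-35,0,0,0],[30,-35,0,0,0],[30,-35,0,0,0],[30,-35,0,0,0],[30,-35,0,0,0],[0,0,0,0,0]]'; python3 -c "
from h import *
print(ctrl.state())"
```

```text
t: 1.1
eef_pos: [0.3454, -0.14, 0.3594]
tcp_rot: [0.992, 0.122, 0.0, 0.0]
contact_force: [0.7, -0.4, 0.1]
grip_width: -0.0001
grasp_force: 0.0
t: 1.8
eef_pos: [0.4694, 0.1095, 0.3581]
tcp_rot: [0.992, 0.125, -0.001, -0.001]
contact_force: [0.5, -0.4, -0.3]
grip_width: 0.0
grasp_force: 0.0
{'t': 1.8, 'joint_pos': array([-1.50532972e-02,  1.58668710e-01,  1.36757795e+00,  1.02462252e-03,
        1.61726256e+00,  1.30469674e+00]), 'joint_velocities': array([-0.09073123, -0.05397619,  0.05801455, -0.02997179,  0.00708694,
       -0.07771147]), 'tau': array([  2.91689448, -34.41099286, -28.90069485,   0.29192478,
        -0.05801869,   0.78682562]), 'eef_pos': array([0.46940261, 0.10950792, 0.35812869]), 'tcp_rot': array([ 9.92128805e-01,  1.25216827e-01, -8.77118723e-04, -6.41000575e-04]), 'contact_force': array([ 0.45265801, -0.43917273, -0.34485364]), 'torque': array([ 0.04885444,  0.00221858, -0.02225124]), 'grasp_force': 0.0, 'grip_width': 2.1988920470583156e-06}
```

```bash
python3 -m pendant '[[40,0,0,0,0],[40,0,0,0,0],[40,0,0,0,0],[40,0,0,0,0],[40,0,0,0,0],[40,0,0,0,0]]'; for i in 1 2 3; do python3 -m pendant '[[40,0,0,0,0]]';done; python3 -c "
from h import *
print(ctrl.state()['joint_pos'])"
```

```text
t: 2.4
eef_pos: [0.6921, 0.1606, 0.3593]
tcp_rot: [0.992, 0.122, -0.001, -0.0]
contact_force: [0.7, -0.4, 1.0]
grip_width: 0.0002
grasp_force: 0.0
t: 2.5
eef_pos: [0.7159, 0.1668, 0.3518]
tcp_rot: [0.992, 0.122, 0.004, -0.001]
contact_force: [80.1, 15.0, 93.5]
grip_width: -0.0005
grasp_force: 0.0
t: 2.6
eef_pos: [0.7278, 0.1702, 0.3265]
tcp_rot: [0.992, 0.122, 0.003, -0.002]
contact_force: [1.0, 0.2, -1.9]
grip_width: 0.0002
grasp_force: 0.0
t: 2.7
eef_pos: [0.7399, 0.1735, 0.3207]
tcp_rot: [0.992, 0.122, 0.021, -0.003]
contact_force: [0.6, 0.4, 1.1]
grip_width: 0.0
grasp_force: 0.0
[0.07424586 0.96514997 0.19045434 0.00784377 1.94497629 1.40290966]
```

```bash
for i in 1 2 3; do python3 -m pendant '[[15,0,-5,0,0]]';done; python3 -m pendant '[[-10,0,0,0,0],[-10,0,0,0,0],[-10,0,0,0,0],[0,0,0,0,0]]'; python3 -c "
from h import *
print(ctrl.state()['joint_pos'])"
```

```text
t: 2.8
eef_pos: [0.7421, 0.1744, 0.3211]
tcp_rot: [0.992, 0.122, 0.025, -0.003]
contact_force: [0.0, 0.3, 0.2]
grip_width: 0.0
grasp_force: 0.0
t: 2.9
eef_pos: [0.744, 0.1752, 0.3245]
tcp_rot: [0.992, 0.122, 0.032, -0.003]
contact_force: [0.1, 0.3, -0.6]
grip_width: 0.0004
grasp_force: 0.0
t: 3.0
eef_pos: [0.7462, 0.1762, 0.3253]
tcp_rot: [0.992, 0.122, 0.037, -0.004]
contact_force: [0.8, 0.0, 0.4]
grip_width: -0.0001
grasp_force: 0.0
t: 3.4
eef_pos: [0.7163, 0.169, 0.3238]
tcp_rot: [0.992, 0.122, 0.037, -0.004]
contact_force: [1.0, -0.3, 0.9]
grip_width: -0.0003
grasp_force: 0.0
[0.06891057 0.79832308 0.49664583 0.01190638 1.77289138 1.39681268]
```

```bash
python3 -m pendant '[[10,0,0,0,0],[10,0,0,0,0],[8,0,0,0,0],[8,0,0,0,0],[15,0,0,0,0],[25,0,0,0,0]]'; for i in 1 2 3 4; do python3 -m pendant '[[40,0,0,0,0]]';done; python3 -c "
from h import *
print(ctrl.state()['joint_pos'])"
```

```text
t: 4.0
eef_pos: [0.7588, 0.18, 0.3115]
tcp_rot: [0.991, 0.122, 0.049, -0.005]
contact_force: [0.3, 0.8, 0.2]
grip_width: 0.0001
grasp_force: 0.0
t: 4.1
eef_pos: [0.7687, 0.183, 0.3021]
tcp_rot: [0.991, 0.122, 0.06, -0.006]
contact_force: [-0.1, 0.9, 0.5]
grip_width: -0.0002
grasp_force: 0.0
t: 4.2
eef_pos: [0.7782, 0.1857, 0.2923]
tcp_rot: [0.99, 0.122, 0.07, -0.008]
contact_force: [0.7, -0.4, -0.7]
grip_width: 0.0002
grasp_force: 0.0
t: 4.3
eef_pos: [0.7871, 0.1883, 0.2843]
tcp_rot: [0.989, 0.122, 0.08, -0.009]
contact_force: [0.7, 0.2, -1.5]
grip_width: -0.0001
grasp_force: 0.0
t: 4.4
eef_pos: [0.7955, 0.1908, 0.2775]
tcp_rot: [0.988, 0.122, 0.091, -0.01]
contact_force: [-0.9, 0.1, 0.7]
grip_width: -0.0002
grasp_force: 0.0
[0.08426146 1.02972603 0.18720304 0.02723298 1.74292899 1.41627557]
```

```bash
python3 -m pendant '[[45,0,-15,0,0],[45,0,-15,0,0],[45,0,-15,0,0],[45,0,-15,0,0]]'; python3 -m pendant '[[45,0,-15,0,0],[45,0,-15,0,0],[45,0,-15,0,0],[45,0,-15,0,0]]'; python3 -c "
from h import *
print(ctrl.state()['joint_pos'])"
```

```text
t: 4.8
eef_pos: [0.8092, 0.1958, 0.3107]
tcp_rot: [0.982, 0.121, 0.144, -0.016]
contact_force: [-0.1, 0.3, 0.3]
grip_width: -0.0004
grasp_force: 0.0
t: 5.2
eef_pos: [0.8171, 0.1991, 0.3528]
tcp_rot: [0.973, 0.12, 0.194, -0.022]
contact_force: [1.7, 0.3, 0.3]
grip_width: -0.0
grasp_force: 0.0
[0.08234362 0.94941372 0.18746617 0.05860103 1.61501191 1.42142626]
```

```bash
python3 -m pendant '[[45,0,-10,0,0],[45,0,-10,0,0],[45,0,-10,0,0],[45,0,-10,0,0],[45,0,-10,0,0],[45,0,-10,0,0],[45,0,-10,0,0],[45,0,-10,0,0]]'; python3 -c "
from h import *
from scipy.spatial.transform import Rotation as R
s=ctrl.state();print(s['joint_pos']);M=R.from_quat(s['tcp_rot']).as_matrix();print(M, np.degrees(np.arccos(-M[2,2])), np.arctan2(M[1,2],M[0,2]))"
```

```text
t: 6.0
eef_pos: [0.829, 0.2042, 0.4361]
tcp_rot: [0.948, 0.117, 0.293, -0.034]
contact_force: [0.3, -0.1, 0.3]
grip_width: -0.0002
grasp_force: 0.0
[0.07777563 0.86819233 0.18744716 0.09001603 1.492569   1.42289239]
[[ 0.80030597  0.24211796  0.54853373]
 [ 0.20261437 -0.970234    0.13264013]
 [ 0.56432063  0.00498813 -0.82554064]] 34.35665818071074 0.23725430330993977
```

```bash
python3 -m pendant '[[45,0,0,0,0],[45,0,0,0,0],[45,0,0,0,0],[45,0,0,0,0],[45,0,0,0,0]]'; cat > st.py <<'E'
from h import *
from scipy.spatial.transform import Rotation as R
s=ctrl.state();M=R.from_quat(s['tcp_rot']).as_matrix()
O=np.array([.6256,-.0366,0]);c,q=np.cos(.246),np.sin(.246);B=np.array([[c,q,0],[-q,c,0],[0,0,1]])
print('t',s['t'],'j',s['joint_pos'].round(3),'lean',np.degrees(np.arccos(-M[2,2])).round(2),'yaw',np.arctan2(M[1,2],M[0,2]).round(4))
p=B@(s['eef_pos']-O);print('tcp in box mm',(p*1000).round(1)); T=B@M; print('tool axes in box (cols)\n',T.round(3))
import sys
if len(sys.argv)>1:
    g=np.array(list(map(float,sys.argv[1:4]))); print('shift to',g,'tool mm',(T.T@(g-p*1000)).round(1))
E
python3 st.py -230 0 200
```

```text
t: 6.5
eef_pos: [0.8459, 0.2094, 0.4679]
tcp_rot: [0.928, 0.115, 0.353, -0.041]
contact_force: [-0.4, 0.2, 0.5]
grip_width: -0.0
grasp_force: 0.0
t 6.5 j [0.077 0.851 0.188 0.109 1.385 1.422] lean 41.59 yaw 0.2383
tcp in box mm [273.6 184.9 467.9]
tool axes in box (cols)
 [[ 0.748 -0.002  0.664]
 [ 0.002 -1.    -0.005]
 [ 0.664  0.005 -0.748]]
shift to [-230.    0.  200.] tool mm [-554.9  184.3 -133. ]
```

```bash
python3 -m pendant '[[-10,4,-4,0,0],[-20,8,-8,0,0],[-35,15,-15,0,0],[-39,15,-16,0,0],[-39,15,-16,0,0],[-39,15,-16,0,0],[-39,15,-16,0,0],[-39,15,-16,0,0]]';  python3 -m pendant '[[-39,15,-16,0,0],[-39,15,-16,0,0],[-39,15,-16,0,0],[-39,15,-16,0,0],[-39,15,-16,0,0],[-20,8,-8,0,0],[-8,3,-3,0,0],[0,0,0,0,0]]'; python3 st.py -205 0 108
```

```text
t: 7.3
eef_pos: [0.6162, 0.0481, 0.3782]
tcp_rot: [0.928, 0.115, 0.353, -0.04]
contact_force: [0.5, 0.1, 0.7]
grip_width: -0.0001
grasp_force: 0.0
t: 8.1
eef_pos: [0.4177, -0.0912, 0.2992]
tcp_rot: [0.928, 0.114, 0.352, -0.04]
contact_force: [0.7, 1.1, 0.6]
grip_width: -0.0
grasp_force: 0.0
t 8.1 j [-0.897 -0.268  2.084  0.739  1.098  0.158] lean 41.52 yaw 0.2342
tcp in box mm [-215.    -2.3  299.2]
tool axes in box (cols)
 [[ 0.749 -0.004  0.663]
 [ 0.001 -1.    -0.008]
 [ 0.663  0.007 -0.749]]
shift to [-205.    0.  108.] tool mm [-119.3   -3.6  149.7]
```

```bash
python3 -m pendant '[[-15,-1,18,0,0],[-20,-1,25,0,0],[-20,0,25,0,0],[-20,0,25,0,0],[-15,-1,20,0,0],[-10,0,14,0,0],[-6,0,8,0,0],[0,0,0,0,0]]'; python3 st.py -200 0 108; python3 -c "
from h import *
snap('scene','s1.png');snap('top','t1.png')
a=cv2.imread('pics/s1.png')[130:310,180:420];cv2.imwrite('pics/s1c.png',cv2.resize(a,None,fx=3.3,fy=3.3,interpolation=2))"
```

```text
t: 8.9
eef_pos: [0.4276, -0.0851, 0.1269]
tcp_rot: [0.928, 0.115, 0.351, -0.042]
contact_force: [0.1, -0.1, 0.5]
grip_width: -0.0001
grasp_force: 0.0
t 8.9 j [-0.854  0.068  2.338  1.129  0.709 -0.417] lean 41.43 yaw 0.2412
tcp in box mm [-203.9    1.2  126.9]
tool axes in box (cols)
 [[ 0.75  -0.001  0.662]
 [ 0.002 -1.    -0.003]
 [ 0.662  0.004 -0.75 ]]
shift to [-200.    0.  108.] tool mm [-9.6  1.1 16.7]
```

View pics/s1c.png

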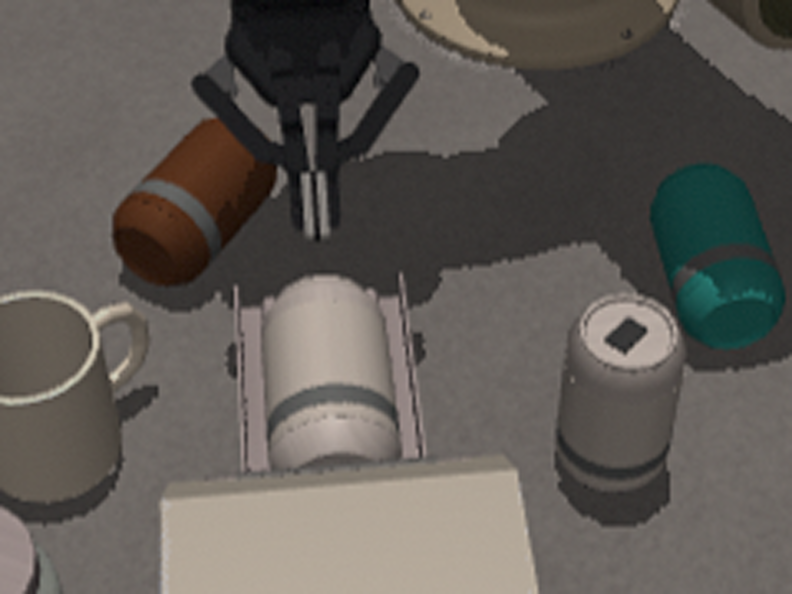

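```bash
python3 -m pendant '[[-5,0.5,8,0,0],[-5,0.5,8,0,0],[9,0,8,0,0],[9,0,8,0,0],[6,0,5.3,0,0],[6,0,5.3,0,0],[6,0,5.3,0,0],[6,0,5.3,0,0]]'; python3 st.py -110 0 108
```

```text
t: 9.8
eef_pos: [0.4857, -0.0724, 0.1092]
tcp_rot: [0.928, 0.115, 0.352, -0.041]
contact_force: [0.6, 0.6, -0.2]
grip_width: -0.0001
grasp_force: 0.0
t 9.8 j [-0.685  0.216  2.227  1.251  0.591 -0.41 ] lean 41.51 yaw 0.2382
tcp in box mm [-144.4   -0.6  109.2]
tool axes in box (cols)
 [[ 0.749 -0.001  0.663]
 [ 0.003 -1.    -0.005]
 [ 0.663  0.006 -0.749]]
shift to [-110.    0.  108.] tool mm [24.9 -0.7 23.7]
```

```bash
python3 -m pendant '[[7,0,6.5,0,0],[7,0,6.5,0,0],[7,0,6.3,0,0],[7,0,6.3,0,0],[7,0,6.2,0,0],[7,0,6.2,0,0],[7,0,6.2,0,0],[7,0,6.2,0,0]]'; python3 st.py 8 0 108;python3 -c "
from h import *
snap('scene','s2.png');snap('top','t2.png')
a=cv2.imread('pics/s2.png')[130:310,180:420];b=cv2.imread('pics/t2.png')[170:350,300:440]
cv2.imwrite('pics/c2.png',cv2.resize(np.hstack([a,b]),None,fx=2.1,fy=2.1,interpolation=2))"
```

```text
t: 10.6
eef_pos: [0.559, -0.054, 0.1083]
tcp_rot: [0.928, 0.115, 0.352, -0.041]
contact_force: [-0.2, -1.3, -1.1]
grip_width: 0.0
grasp_force: 0.1
t 10.6 j [-0.525  0.336  2.051  1.225  0.508 -0.239] lean 41.5 yaw 0.2386
tcp in box mm [-68.9  -0.7 108.3]
tool axes in box (cols)
 [[ 0.749 -0.001  0.663]
 [ 0.003 -1.    -0.005]
 [ 0.663  0.005 -0.749]]
shift to [  8.   0. 108.] tool mm [57.3 -0.8 51.2]
```

View pics/c2.png

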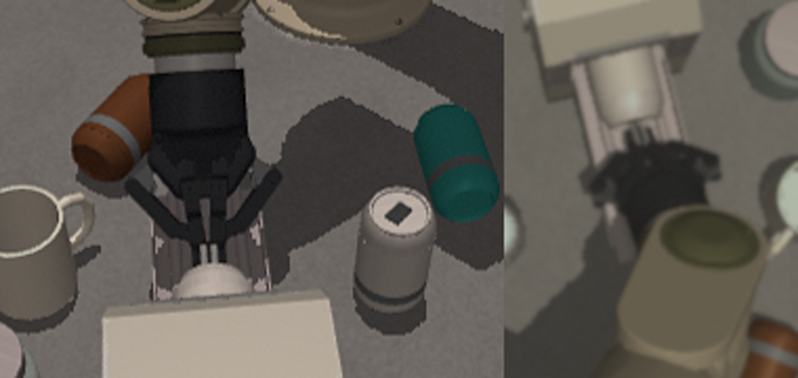

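The can is sliding straight under the flap with the fingers centred behind it, so I'll carry on pushing.

```bash
python3 -m pendant '[[6.5,0,5.7,0,0],[6.5,0,5.7,0,0],[6.5,0,5.7,0,0],[6.5,0,5.7,0,0],[6.5,0,5.7,0,0]]'; python3 -m pendant '[[6,0,5.3,0,0],[6,0,5.3,0,0],[5,0,4.5,0,0]]';  python3 st.py 8 0 108
```

```text
t: 11.2
eef_pos: [0.6009, -0.0435, 0.1086]
tcp_rot: [0.928, 0.115, 0.352, -0.041]
contact_force: [-0.0, -0.4, -0.9]
grip_width: 0.0002
grasp_force: 0.1
t: 11.5
eef_pos: [0.6229, -0.038, 0.1085]
tcp_rot: [0.928, 0.115, 0.352, -0.041]
contact_force: [-0.1, 0.5, -0.3]
grip_width: -0.0002
grasp_force: 0.0
t 11.5 j [-0.421  0.437  1.883  1.129  0.466 -0.048] lean 41.5 yaw 0.2388
tcp in box mm [ -3.   -0.7 108.5]
tool axes in box (cols)
 [[ 0.749 -0.001  0.663]
 [ 0.003 -1.    -0.005]
 [ 0.663  0.005 -0.749]]
shift to [  8.   0. 108.] tool mm [ 7.9 -0.7  7.7]
```

```bash
python3 -m pendant '[[4,0,3.5,0,0],[3,0,2.7,0,0],[1,0,1,0,0],[0,0,0,0,0],[0,0,0,0,0],[0,0,0,0,0]]';  python3 st.py -60 0 108;python3 -c "
from h import *
snap('scene','s3.png');snap('top','t3.png')
a=cv2.imread('pics/s3.png')[130:310,180:420];b=cv2.imread('pics/t3.png')[170:350,300:440]
cv2.imwrite('pics/c3.png',cv2.resize(np.hstack([a,b]),None,fx=2.1,fy=2.1,interpolation=2))"
```

```text
t: 12.1
eef_pos: [0.6325, -0.0357, 0.1084]
tcp_rot: [0.928, 0.115, 0.352, -0.041]
contact_force: [-0.4, -0.6, -0.1]
grip_width: -0.0001
grasp_force: 0.0
t 12.1 j [-0.408  0.453  1.856  1.11   0.462 -0.016] lean 41.49 yaw 0.2385
tcp in box mm [  6.9  -0.8 108.4]
tool axes in box (cols)
 [[ 0.749 -0.001  0.663]
 [ 0.002 -1.    -0.005]
 [ 0.663  0.005 -0.749]]
shift to [-60.   0. 108.] tool mm [-50.4  -0.7 -44. ]
```

View pics/c3.png

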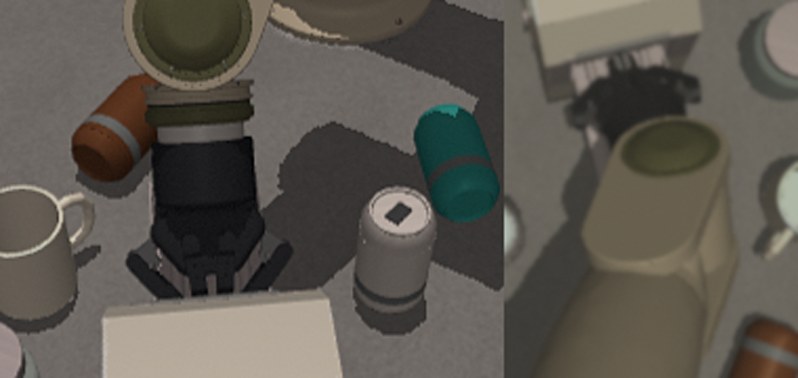

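Nothing is touching hard and the can is out of sight. I'll add a few mm for certainty, then draw straight back out.

```bash
python3 -m pendant '[[2.5,0,2.2,0,0],[2.5,0,2.2,0,0],[0,0,0,0,0],[0,0,0,0,0],[0,0,0,0,0],[0,0,0,0,0]]'; python3 -m pendant '[[-4,0,-3.5,0,0],[-8,0,-7,0,0],[-8,0,-7,0,0],[-8,0,-7,0,0],[-9,0,-8,0,0],[-9,0,-8,0,0],[-12,0,-10.6,0,0],[-15,0,-13.3,0,0]]';python3 -m pendant '[[-18,0,-16,0,0],[-18,0,-16,0,0],[-18,0,-16,0,0],[-18,0,-16,0,0],[-15,0,-13.3,0,0],[-8,0,-7,0,0],[0,0,0,0,0],[0,0,0,0,0]]'; python3 st.py -235 0 180;python3 -c "
from h import *
snap('scene','s4.png');snap('top','t4.png')
a=cv2.imread('pics/s4.png')[130:310,180:420];b=cv2.imread('pics/t4.png')[170:350,300:440]
cv2.imwrite('pics/c4.png',cv2.resize(np.hstack([a,b]),None,fx=2.1,fy=2.1,interpolation=2))"
```

```text
t: 12.8
eef_pos: [0.6391, -0.034, 0.1084]
tcp_rot: [0.928, 0.115, 0.352, -0.041]
contact_force: [-0.3, -0.1, -0.6]
grip_width: 0.0002
grasp_force: 0.0
t: 13.6
eef_pos: [0.544, -0.0577, 0.1084]
tcp_rot: [0.928, 0.115, 0.352, -0.041]
contact_force: [-0.3, -0.4, -0.7]
grip_width: -0.0004
grasp_force: 0.0
t: 14.4
eef_pos: [0.4217, -0.0886, 0.1087]
tcp_rot: [0.928, 0.115, 0.352, -0.04]
contact_force: [0.1, 0.8, -0.5]
grip_width: -0.0001
grasp_force: 0.0
t 14.4 j [-0.88   0.113  2.367  1.201  0.693 -0.536] lean 41.52 yaw 0.2372
tcp in box mm [-210.5   -0.8  108.7]
tool axes in box (cols)
 [[ 0.749 -0.002  0.663]
 [ 0.002 -1.    -0.006]
 [ 0.663  0.006 -0.749]]
shift to [-235.    0.  180.] tool mm [ 28.9  -0.3 -69.6]
```

View pics/c4.png

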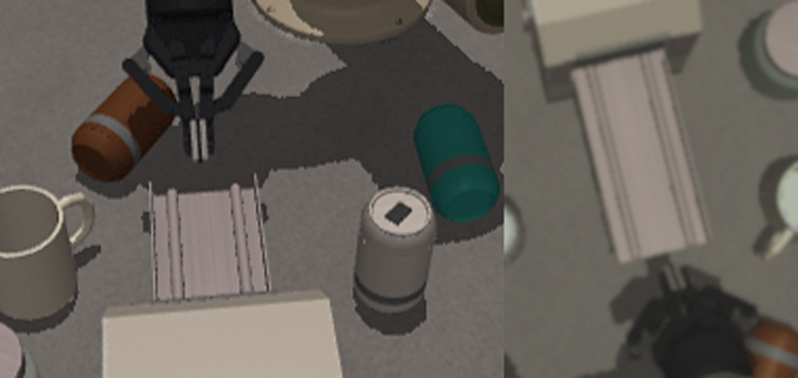

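The trough is empty from end to end, and the mug and standing can haven't moved. I'll lift clear, let it settle and hand in.

```bash
python3 -m pendant '[[8,0,-15,0,0],[12,0,-25,0,0],[8,0,-20,0,0],[3,0,-10,0,0],[0,0,0,0,0],[0,0,0,0,0],[0,0,0,0,0],[0,0,0,0,0]]'; python3 -c "
from h import *
print(ctrl.job_done())"
```

```text
t: 15.3
eef_pos: [0.3989, -0.0933, 0.1809]
tcp_rot: [0.928, 0.115, 0.352, -0.041]
contact_force: [0.2, 0.7, 0.2]
grip_width: -0.0001
grasp_force: 0.0
the job is handed in; nothing more can be done
None
```

I pushed the can in past the inner edge, drew the fingers out and handed in at about 15.3 s; the trough is empty, but I couldn't see the drop or the flap closing, and when the arm hit its reach limit at 2.5 s the wrist sensor briefly read about 124 N, over the 120 N limit, with nothing being touched, which could fail the run.

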